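Free the stamp carousel, bring its empty place to the ink pad and hold it there

ROBOT

A 6-joint arm with a two-finger parallel gripper is mounted at the origin on a cart in front of the work surface, level with it; the furniture and walls round the work are solid. World frame = base frame: x ahead of the robot, y to its left, z up, the work surface at z = 0. Lengths are in m, angles in rad, forces in N, time in s.
With the tool pointing down it reaches from about 0.25 to 0.725 m from the base axis. Payload 4 kg.
Tool frame: the origin (TCP) lies between the finger pads, 19 mm behind the fingertips; this is the grasp point; z points along the fingers, y is the line along which they close (so a half turn about z gives the same grasp; the last joint's range is limited). The gripper opens to 85 mm and grips with 20 to 120 N. Pads are 22 mm wide; open, the fingers measure 114 mm over their backs; the gripper's body (76 mm by 85 mm) begins 54 mm behind the grasp point. The pads swing forward as they close: fully open they stand 13 mm farther back than shut.
Start: joints at [-1.33, 0.241, 0.005, 1.335, 0, 1.571], TCP at [0.119, -0.486, 0.25] pointing down, gripper open.
Joint ranges: [-2.72, 2.72], [-1.05, 1.87], [-1.09, 1.28], [-1.99, 2.15], [-1.42, 1.44], [-3.14, 3.14]. Speed limits (rad/s): [2.79, 2.79, 3.14, 3.14, 3.14, 3.14].

INTERFACE

Orientations are given as a unit quaternion [x, y, z, w].
In Python, from workcell import get_obs, imaging, order gives the robot as it stands.
- The arm moves only by the tool apply_moves, never from a script. Its argument "targets" is a list that holds one entry, the list of rows, each a list of 5 numbers: the shift along the world's x, y, z in units of 40 mm (1.0 is 40 mm), then the turn about the world's z in degrees, then the gripper command: -1 is shut, 1 is fully open, values between are in proportion. In form: [[[dx, dy, dz, turn, fingers], ...]]. A call has 1 to 8 rows; each row shifts and turns the commanded pose from where the row before left it; what a row does not reach is not made up. A row lasts 1/12 s, in which the tool goes at most 41.7 mm and 7.16 degrees, less where a joint would pass 70% of its speed; a pose out of reach is approached as far as the arm can. A call is refused whole if a number of a shift passes 1 or a number of a turn 7.16, either way. A call with a gripper value outside its range is refused whole. The fingers move at their own pace and stop on an object; the grip force is fixed at half the most. Time passes only in rows, so rows that do not move let the fingers close. It gives the time, the measured TCP pose, the force, the opening and the grip force at its end, in the units of the state.
- get_obs(): the state, without advancing time (a new reading comes with each control period).
- imaging.camera(name): name is "side" or "top" or "wrist"; returns (picture, depth): 384x512x3 uint8, blue, green, red; 384x512 float32, m along the optical axis (not along the pixel's ray), 0 where there is no reading.
- imaging.get_calibration(name): a dict with "camera_matrix" (3x3 intrinsics, pixels), "k1" (the pictures are not rectified: a ray, as slopes to the right and down, at radius r is drawn at 1 + k1 r^2 times it, then the intrinsics apply), "eye" and "rotation" of the camera in the world; the wrist camera has in their place "hand_eye" (4x4, takes a point from camera to tool coordinates, whose origin is the TCP and whose axes are the flange's). Camera axes: x right, y down, z forward; pixel columns grow to the right and rows downward; lengths in m; the calibration is good to about 2 mm. A picture is of the moment at which its call begins: read the wrist's pose just before it. get_calibration takes no time and is no camera call.
- order.job_done(): hands the job in; it is judged then, once.
The state is a dict: "clock": time; "joint_pos": joint angles; "joint_vel": joint speeds; "tau": joint torques, N m; "eef_pos": TCP position; "tool_rot": TCP orientation; "ft_force": force on the tool from outside, world axes, zero at the start; "ft_torque": the same for the moment, N m; "grip_width": finger opening in m; "grasp_force": force on a finger pad.
Only numpy, scipy, OpenCV 4.12 (cv2) and the standard library are available. Lean on these libraries where they do the work, as an engineer would, in place of code of your own. Each camera call takes 0.05 s, during which the arm holds its last target. There are 200 camera calls.

TASK

I want to hang the date stamp back in its carousel, but the carousel is clamped and its empty place is turned away. First unscrew the wing knob on top (anticlockwise) right back to its stop, then turn the carousel (the handles of the stamps hanging in it give a good grip) until the empty place faces squarely front, centred over the ink pad, and keep hold of it so that it cannot turn while I hang the stamp: the program finishes while still gripping the carousel. Do not force the carousel round while it is clamped, and leave the loose stamp, the mug and the spectacles where they are.

Things in the scene. Friction and masses are not known exactly. Their poses are not given: they have to be found in the camera images.
- rack: fixed part of the stamp carousel: dark steel foot 168 mm across, 13 mm high, with a tray for a tin ink pad (64 x 92 mm) in front, and an upright spindle. Origin: on the spindle's axis at desk height, z up. FRONT is its -x axis: ink pad centre 130 mm from the axis along -x, tray's front edge 169 mm. The tray always points towards the robot to within 25 degrees
- carousel: the part that turns about the spindle, endlessly both ways, with light friction (0.03 N m) once unclamped: dark steel plate 180 mm across, top face 92 mm above the desk, six slots in its rim every 60 degrees; stamps hang fast in five. Origin on the axis at desk height, z up; its own -x axis points at the empty slot: the job brings its axes into line with the rack's
- gap (a point): centre of the empty slot (open notch 17 mm wide in the plate's rim), at the plate's top face, 75 mm from the carousel's axis, 92 mm above the desk
- handle (a point): top of the handle of the stamp across from the empty slot, 75 mm from the axis, 120 mm above the desk. All five hung stamps (60, 120, 180, 240, 300 degrees from the empty slot) are alike: round pear-shaped wooden handle standing 28 mm out of the plate, at most 24 mm wide, 51 mm free between neighbours. Grip from above, fingertips 6 mm above the plate, closing along the rim (tangentially)
- clamp (a joint): wing knob on the spindle, rad: 0 = unscrewed to its stop (carousel free, wing in line with the rack's x axis), growing clockwise from above to 1.7; starts between 0.7 and 1.3. Above about 0.3 it presses a washer onto the carousel and brakes it ever harder (15 to 30 N at a stamp to turn it then). Takes up to 0.15 N m to turn, stays where left, and stands still while the carousel turns
- clamp_grip (a point): grip point of the wing knob, on the axis, 134 mm above the desk: tool point here, fingers closing across the wing. The wing is an upright black bar 46 mm long, 13 mm thick, from 111 to 145 mm above the desk, over a round skirt 38 mm across that reaches up to 113 mm. The wing's length lies along this point's own x axis
- stamp: the loose wooden date stamp that stands on the desk to the right of the carousel, 25 x 44 x 64 mm, origin at its underside; leave it alone
- mug: speckled mug, 84 mm across and 95 mm high, on a cork coaster to the right; origin at its underside; leave it alone
- spectacles: folded-out spectacles lying on the desk at the front right, 144 x 131 x 43 mm; origin at the underside; leave them alone

How it is judged:
On the way:
1. the wing knob is unscrewed to its stop (value of joint clamp below 0.08 rad), for 0.2 s.
At the end, for the whole second after the job is handed in: the wing knob is at its stop (within 0.12 rad), the empty slot faces the rack's front with its centre within 8 mm of the rack's front-back line, and the fingers still grip the carousel (over 2 N) and keep it still (value of joint clamp below 0.12 rad and x of gap in the frame of rack below -0.07 m and y of gap in the frame of rack between -0.008 and 0.008 m and angular speed of carousel below 0.08 rad/s and contact force between the fingers and carousel above 2 N); the arm keeps its last pose, push and grip.
It fails at once if the carousel was forced round by more than 20 mm at its rim while the wing knob was still screwed down (value of joint clamp above 0.45 rad and distance of gap from where it was at the start of the episode above 0.02 m).
It fails at once if the loose stamp, the mug or the spectacles were shifted by more than 30 mm (distance of any of stamp, mug, spectacles from where it was at the start of the episode above 0.03 m).
It also fails if it takes over 72 s, if anything falls off the work surface, if the arm or the gripper's body presses on something with over 40 N, if the wrist force passes 120 N, or if a joint passes its speed limit or range.

## Working session

There is one attempt and no reset: what is moved stays moved. The work goes in short steps, Python scripts to look and compute and a tool call to move; the robot and the scene stay as the last step left them, time stands still between calls to the robot, and variables do not carry over. Pictures are saved under pics/ and viewed, at most 10 in all, crops included, and the job is handed in when it is done.

Besides the shell and the picture viewer there is one more tool, called in YAML: its name, and indented under it one key for each argument. apply_moves: Moves the arm, as the interface text tells. Its arguments: {"type":"object","properties":{"targets":{"type":"array","items":{"type":"array","items":{"type":"array","items":{"type":"number"}}}}},"required":["targets"]}

```bash
mkdir -p pics; cat > h.py <<'E'
import numpy as np, cv2
from workcell import get_obs, imaging, order
from scipy.spatial.transform import Rotation as R
def cam(name):
    o=get_obs(); im,d=imaging.camera(name); c=imaging.get_calibration(name)
    if name=="wrist":
        H=np.array(c["hand_eye"]); T=np.eye(4); T[:3,:3]=R.from_quat(o["tool_rot"]).as_matrix(); T[:3,3]=o["eef_pos"]
        M=T@H; Rm,e=M[:3,:3],M[:3,3]
    else: Rm,e=np.array(c["rotation"]),np.array(c["eye"])
    return im,d,np.array(c["camera_matrix"]),c["k1"],Rm,e
def rays(uv,K,k1,Rm):
    uv=np.asarray(uv,float).reshape(-1,1,2)
    p=cv2.undistortPoints(uv,K,np.array([k1,0,0,0.])).reshape(-1,2)
    return np.c_[p,np.ones(len(p))],
def pts(uv,d,K,k1,Rm,e):
    r=rays(uv,K,k1,Rm)[0]; return (r*np.asarray(d)[:,None])@Rm.T+e
def plane(uv,z,K,k1,Rm,e):
    r=rays(uv,K,k1,Rm)[0]@Rm.T; return e+r*((z-e[2])/r[:,2])[:,None]
def cloud(d,K,k1,Rm,e):
    v,u=np.mgrid[:d.shape[0],:d.shape[1]]
    P=pts(np.c_[u.ravel(),v.ravel()],d.ravel(),K,k1,Rm,e); P[d.ravel()==0]=np.nan
    return P.reshape(*d.shape,3)
E
python3 - <<'E'
from h import *
for n in ("top","side"):
    s=cam(n); cv2.imwrite(f"pics/{n}1.png",s[0]); np.savez(f"{n}1.npz",*s)
    print(n,s[2].round(1).tolist(),s[3],s[4].round(3).tolist(),s[5])
print(get_obs())
E
```

```text
top [[403.7, 0.0, 250.3], [0.0, 403.7, 190.6], [0.0, 0.0, 1.0]] -0.056227240241242586 [0.713, -0.699, 0.038, -0.036] [ 0.41804291 -0.09285947  1.03719547]
side [[388.7, 0.0, 252.5], [0.0, 388.7, 192.7], [0.0, 0.0, 1.0]] 0.041641047561350765 [-0.06, 0.871, -0.486, 0.02] [0.45213048 0.6357403  0.57408882]
{'clock': 0.1, 'joint_pos': array([-1.33001299e+00,  2.41374848e-01,  3.86848119e-03,  1.33517650e+00,
        3.58274958e-05,  1.57083241e+00]), 'joint_vel': array([-0.00025482, -0.00168955,  0.00513383,  0.00026541, -0.00062785,
        0.00133957]), 'tau': array([ 7.97664279e-05, -3.73138618e+01,  2.53009987e+01,  1.08754853e-02,
       -1.21332632e-04,  5.56230475e-06]), 'eef_pos': array([ 0.11911842, -0.48507154,  0.24918698]), 'tool_rot': array([ 9.92763399e-01,  1.20083067e-01, -9.55208525e-05, -9.38594320e-04]), 'ft_force': array([-0.24711908, -0.36693086,  0.22756701]), 'ft_torque': array([ 0.03205006,  0.03758654, -0.03254095]), 'grasp_force': 0.0, 'grip_width': 0.08508467738585987}
```

```bash
sed -i 's/Rm,e=np.array(c\["rotation"\])/Rm,e=R.from_quat(c["rotation"]).as_matrix()/' h.py
python3 - <<'E'
from h import *
for n in ("top","side"):
    s=cam(n); np.savez(f"{n}1.npz",*s)
    P=cloud(s[1],*s[2:]); z=P[...,2]; print(n,s[4].round(2).tolist())
    for lo,hi in((.086,.098),(.11,.125),(.138,.15)):
        m=(z>lo)&(z<hi)&(P[...,0]>.2)&(P[...,0]<.75)
        q=P[m]; print(lo,m.sum(),q.min(0).round(3),q.max(0).round(3),np.median(q,0).round(3))
E
```

```text
top [[0.02, -0.99, 0.1], [-1.0, -0.02, -0.0], [0.0, -0.1, -0.99]]
0.086 3678 [ 0.507 -0.347  0.086] [0.75  0.248 0.098] [0.602 0.037 0.091]
0.11 660 [ 0.51  -0.583  0.11 ] [0.75  0.475 0.125] [0.594 0.04  0.117]
0.138 751 [ 0.586 -0.701  0.138] [0.75  0.495 0.15 ] [0.674 0.04  0.144]
side [[-0.99, -0.09, 0.09], [-0.12, 0.52, -0.85], [0.02, -0.85, -0.53]]
0.086 3771 [ 0.202 -2.91   0.086] [0.75  0.262 0.098] [0.605 0.061 0.092]
0.11 1032 [ 0.201 -2.902  0.11 ] [0.75  0.302 0.125] [0.602 0.047 0.117]
0.138 1190 [ 0.202 -2.905  0.138] [0.75  0.396 0.15 ] [0.7   0.229 0.144]
```

View pics/top1.png

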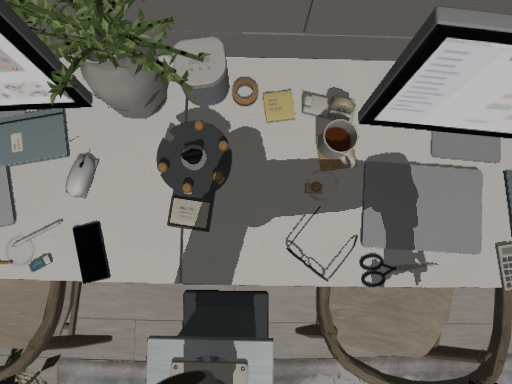

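View pics/side1.png

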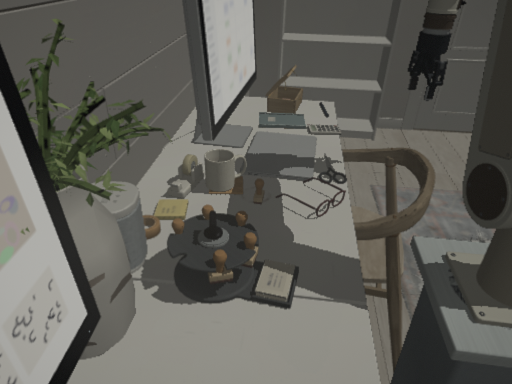

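```bash
cat > m.py <<'E'
from h import *
def measure(n):
    s=cam(n); P=cloud(s[1],*s[2:]); im=s[0]; z=P[...,2]
    near=np.hypot(P[...,0]-.6,P[...,1]-.045)<.16
    # plate: circle from top face points
    q=P[near&(z>.087)&(z<.097)]
    c,r=cv2.minEnclosingCircle(q[:,:2].astype(np.float32)); print(n,"plate",np.round(c,4),round(r,4))
    # handles by colour + height
    hsv=cv2.cvtColor(im,cv2.COLOR_BGR2HSV)
    m=(near&(z>.096)&(z<.13)&(hsv[...,1]>90)&(hsv[...,2]>40)).astype(np.uint8)
    k,l,st,ce=cv2.connectedComponentsWithStats(m)
    H=[]
    for i in range(1,k):
        if st[i,4]<12: continue
        a=P[l==i]; t=a[a[:,2]>a[:,2].max()-.006].mean(0); H.append(t); print("h",st[i,4],t.round(4),ce[i].round())
    H=np.array(H)
    if len(H)>=3:
        A=np.c_[2*H[:,:2],np.ones(len(H))]; x=np.linalg.lstsq(A,(H[:,:2]**2).sum(1),rcond=None)[0]
        print("circ",x[:2].round(4),np.sqrt(x[2]+x[0]**2+x[1]**2).round(4))
        print("ang",np.sort(np.degrees(np.arctan2(H[:,1]-x[1],H[:,0]-x[0]))).round(1))
    # wing
    w=P[near&(z>.138)&(z<.15)]
    if len(w)>10:
        ctr=w.mean(0); u,sv,vt=np.linalg.svd((w-ctr)[:,:2],full_matrices=False)
        print("wing",len(w),ctr.round(4),np.degrees(np.arctan2(vt[0,1],vt[0,0])).round(1),(2*np.sqrt(3)*sv/np.sqrt(len(w))).round(4))
    # ink pad
    b=(im.min(2)>110)&(np.hypot(P[...,0]-.47,P[...,1]-.05)<.07)&(z<.05)
    if b.sum()>20:
        p=P[b]; rc=cv2.minAreaRect(p[:,:2].astype(np.float32)); print("pad",b.sum(),p.mean(0).round(4),rc)
if __name__=="__main__":
    measure("top"); measure("side")
    im=cam("top")[0]; cv2.imwrite("pics/topc.png",cv2.resize(im[105:245,130:260],None,fx=4.2,fy=4.2,interpolation=2))
E
python3 m.py
```

```text
top plate [0.6327 0.0449] 0.1269
h 83 [0.6697 0.0302 0.1186] [199. 125.]
h 89 [ 0.6225 -0.029   0.1173] [223. 145.]
h 85 [0.5691 0.1108 0.1183] [162. 167.]
h 92 [ 0.5479 -0.0178  0.1169] [217. 176.]
h 87 [0.5217 0.0526 0.1182] [187. 187.]
circ [0.5954 0.0406] 0.0749
ang [-129.1  -68.7   -8.   110.6  170.7]
wing 158 [0.633  0.0376 0.1432] 174.0 [0.231  0.0626]
pad 810 [0.4618 0.0724 0.0172] ((0.45792412757873535, 0.08208181709051132), (0.0848274677991867, 0.09843044728040695), 73.99547576904297)
side plate [0.6318 0.0449] 0.1285
h 72 [ 0.6193 -0.023   0.1175] [207. 209.]
h 86 [ 0.5462 -0.0097  0.1174] [241. 217.]
h 110 [0.6661 0.0334 0.1176] [178. 224.]
h 131 [0.5184 0.0579 0.1171] [250. 239.]
h 156 [0.5653 0.1156 0.1175] [220. 257.]
circ [0.5929 0.047 ] 0.0744
ang [-129.5  -69.4  -10.6  111.9  171.7]
wing 210 [0.6724 0.0461 0.1436] 179.0 [0.2743 0.0552]
pad 870 [0.459 0.077 0.017] ((0.4573199152946472, 0.083839550614357), (0.08149009197950363, 0.09611187875270844), 74.43655395507812)
```

View pics/topc.png

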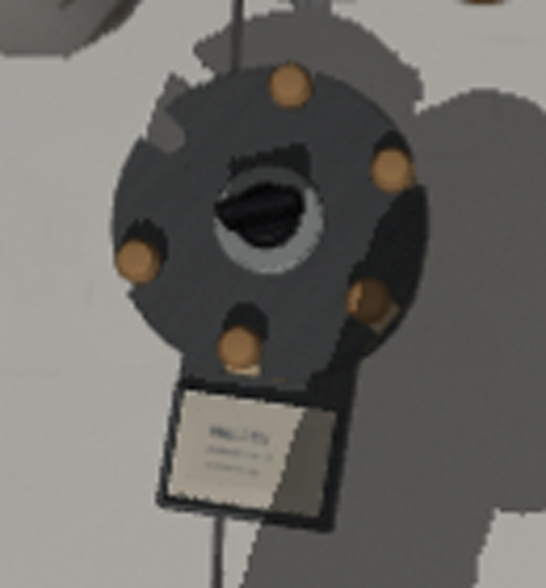

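```bash
cat > w.py <<'E'
from h import *
C=np.array([.594,.044])
def wing(n,C=C):
    s=cam(n); P=cloud(s[1],*s[2:]); z=P[...,2]
    w=P[(np.hypot(P[...,0]-C[0],P[...,1]-C[1])<.036)&(z>.139)&(z<.152)][:,:2]
    ctr,sz,a=cv2.minAreaRect(w.astype(np.float32)); 
    if sz[0]<sz[1]: a+=90
    print(n,"wing",len(w),np.round(w.mean(0),4),np.round(ctr,4),np.round(sz,4),round(a,1))
def pad(n):
    s=cam(n); uv=130+np.array([183,338,322,170])/4.2,105+np.array([385,410,520,492])/4.2
    p=plane(np.c_[uv],.017,*s[2:]); print("pad corners",p.round(4).tolist(),p.mean(0).round(4))
    d=p[2]+p[3]-p[0]-p[1]; print("edge dir",np.degrees(np.arctan2(d[1],d[0])))
    d=p.mean(0)[:2]-C; print("centre dir",np.degrees(np.arctan2(d[1],d[0])),np.hypot(*d))
if __name__=="__main__":
    wing("top"); wing("side"); pad("top")
E
python3 w.py
```

```text
top wing 114 [0.5951 0.0408] [0.5958 0.0407] [0.0133 0.0447] 102.3
side wing 101 [0.5929 0.0465] [0.5936 0.0444] [0.0117 0.043 ] 102.1
pad corners [[0.5066, 0.0998, 0.017], [0.4932, 0.0055, 0.017], [0.427, 0.0133, 0.017], [0.4419, 0.1052, 0.017]] [0.4672 0.056  0.017 ]
edge dir 174.27064443729822
centre dir 174.61259753984896 0.12740744122871128
```

apply_moves:
  targets:
    - [[0.66,0.73,0,4.9,0],[0.66,0.73,0,4.9,0],[0.66,0.73,0,4.9,0],[0.66,0.73,0,4.9,0],[0.66,0.73,0,4.9,0],[0.66,0.73,0,4.9,0],[0.66,0.73,0,4.9,0],[0.66,0.73,0,4.9,0]]

```text
clock: 1.17
eef_pos: [0.3313, -0.2504, 0.2503]
tool_rot: [0.894, 0.448, 0.0, 0.0]
ft_force: [-0.1, -0.5, -0.2]
grip_width: 0.0427
grasp_force: 0.0
```

apply_moves:
  targets:
    - [[0.66,0.73,0,4.9,0],[0.66,0.73,0,4.9,0],[0.66,0.73,0,4.9,0],[0.66,0.73,0,4.9,0],[0.66,0.73,0,4.9,0],[0.66,0.73,0,4.9,0],[0.66,0.73,0,4.9,0],[0,0,0,0,0]]

```text
clock: 1.83
eef_pos: [0.5193, -0.0426, 0.2494]
tool_rot: [0.72, 0.694, 0.002, 0.0]
ft_force: [0.1, -1.0, -0.0]
grip_width: 0.0429
grasp_force: 0.0
```

```bash
python3 - <<'E'
from h import *
import w,m
s=cam("wrist"); cv2.imwrite("pics/wr1.png",s[0]); print(s[5],s[4].round(2).tolist(),imaging.get_calibration("wrist")["hand_eye"])
w.wing("wrist"); m.measure("wrist"); print(get_obs()["joint_pos"])
E
```

```text
[0.52097278 0.03622569 0.37453487] [[1.0, -0.04, -0.01], [-0.04, -0.95, -0.31], [0.0, 0.31, -0.95]] [[-8.67111241e-04 -9.50166622e-01 -3.11741301e-01  7.91479903e-02]
 [ 9.99999318e-01 -1.06782563e-03  4.73153927e-04 -9.53698967e-04]
 [-7.82460419e-04 -3.11740678e-01  9.50166900e-01 -1.24922185e-01]
 [ 0.00000000e+00  0.00000000e+00  0.00000000e+00  1.00000000e+00]]
wrist wing 1060 [0.5917 0.0412] [0.5928 0.0406] [0.0131 0.0464] 103.3
wrist plate [0.6321 0.0414] 0.1285
h 281 [0.5656 0.1023 0.1176] [307.   5.]
h 670 [0.5193 0.0522 0.1191] [254.  74.]
h 747 [0.665  0.0292 0.119 ] [417.  93.]
h 522 [ 0.5461 -0.0169  0.1189] [286. 150.]
h 525 [ 0.6186 -0.028   0.119 ] [361. 158.]
circ [0.592  0.0376] 0.0719
ang [-130.1  -67.9   -6.5  112.2  168.7]
wing 1091 [0.5916 0.0413 0.145 ] -77.5 [0.0445 0.0126]
pad 4223 [0.4546 0.0309 0.0155] ((0.4549460709095001, 0.02418130822479725), (0.08759104460477829, 0.11093766242265701), 88.71359252929688)
[-9.13875226e-02  2.75715973e-01  5.05810155e-02  1.34697562e+00
 -4.88054255e-04  1.52604748e+00]
```

View pics/wr1.png

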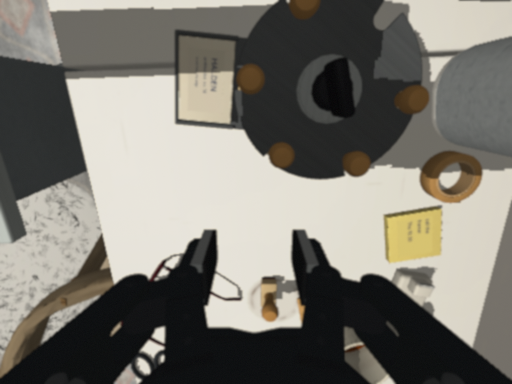

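apply_moves:
  targets:
    - [[0.61,0.7,0,5,0],[0.61,0.7,0,5,0],[0.61,0.7,0,5,0],[0,0,-0.9,0,0],[0,0,-0.9,0,0],[0,0,-0.6,0,0],[0,0,-0.48,0,0],[0,0,0,0,0]]

```text
clock: 2.65
eef_pos: [0.586, 0.0346, 0.1315]
tool_rot: [0.628, 0.778, -0.002, -0.002]
ft_force: [-0.6, -0.5, 1.1]
grip_width: 0.0427
grasp_force: 0.0
```

apply_moves:
  targets:
    - [[0.16,0.16,0.05,0.8,0],[0,0,0,0,0],[0,0,0,0,-1],[0,0,0,0,-1],[0,0,0,0,-1],[0,0,0,0,-1],[0,0,0,0,-1]]

```text
clock: 3.23
eef_pos: [0.5938, 0.0423, 0.1386]
tool_rot: [0.622, 0.783, -0.001, 0.0]
ft_force: [-6.1, -1.8, 5.9]
grip_width: 0.0115
grasp_force: 60.5
```

apply_moves:
  targets:
    - [[0,0,0,6,-1],[0,0,0,6,-1],[0,0,0,6,-1],[0,0,0,6,-1],[0,0,0,6,-1],[0,0,0,6,-1],[0,0,0,6,-1],[0,0,0,6,-1]]

```text
clock: 3.9
eef_pos: [0.5934, 0.0419, 0.1385]
tool_rot: [0.247, 0.969, -0.001, -0.001]
ft_force: [-6.4, -2.7, 7.7]
grip_width: 0.0122
grasp_force: 60.6
```

```bash
python3 - <<'E'
from h import *
o=get_obs(); print(o["ft_torque"],o["ft_force"],R.from_quat(o["tool_rot"]).as_matrix().round(3)[:,1],o["grip_width"],o["eef_pos"])
E
```

```text
[-0.46200107  1.15424638 -0.15739963] [-6.3932924  -2.67664497  7.73325399] [ 0.48   0.877 -0.002] 0.012174596396452004 [0.59339208 0.04194458 0.13851324]
```

apply_moves:
  targets:
    - [[0,0,0,5,-1],[0,0,0,5,-1],[0,0,0,4,-1],[0,0,0,3,-1],[0,0,0,0,-1]]

```text
clock: 4.32
eef_pos: [0.5934, 0.0418, 0.1386]
tool_rot: [0.103, 0.995, -0.001, -0.001]
ft_force: [-6.8, -2.8, 7.6]
grip_width: 0.012
grasp_force: 60.6
```

```bash
cat > o.py <<'E'
from h import *
o=get_obs(); y=R.from_quat(o["tool_rot"]).as_matrix()[:,1]; print(o["clock"],o["ft_torque"].round(3),o["ft_force"].round(1),"yaw",np.degrees(np.arctan2(y[1],y[0])).round(2),o["grip_width"],o["grasp_force"],o["eef_pos"].round(4),o["joint_pos"].round(2))
E
python3 o.py
```

```text
4.3167 [-0.546  1.181  0.136] [-6.8 -2.8  7.6] yaw 78.16 0.011981227895738642 60.5924266576767 [0.5934 0.0418 0.1386] [ 0.07  0.49  0.08  1.16 -0.    0.28]
```

Not at the stop by torque yet; continue in small turns.

apply_moves:
  targets:
    - [[0,0,0,3,-1],[0,0,0,3,-1],[0,0,0,0,-1],[0,0,0,0,-1]]

```text
clock: 4.65
eef_pos: [0.5933, 0.0417, 0.1385]
tool_rot: [0.053, 0.999, -0.001, -0.001]
ft_force: [-6.8, -2.0, 8.4]
grip_width: 0.0117
grasp_force: 62.4
```

```bash
python3 o.py
```

```text
4.65 [-0.422  1.173 -0.91 ] [-6.8 -2.   8.4] yaw 83.9 0.011746950167925397 62.362107038497925 [0.5933 0.0417 0.1385] [ 0.07  0.49  0.08  1.16 -0.    0.18]
```

apply_moves:
  targets:
    - [[0,0,0,-0.8,-1],[0,0,0,0,0],[0,0,0,0,0],[0,0,0.9,0,0],[-0.6,0,0.9,0,0],[-0.9,0.1,0.4,0,0],[-0.6,0.1,0,0,0],[0,0,0,0,0]]

```text
clock: 5.32
eef_pos: [0.5083, 0.0515, 0.2253]
tool_rot: [0.058, 0.998, 0.0, 0.0]
ft_force: [-0.6, 0.7, -0.2]
grip_width: 0.0427
grasp_force: 0.0
```

```bash
python3 o.py; python3 - <<'E'
from h import *
import w,m
s=cam("wrist"); cv2.imwrite("pics/wr2.png",s[0])
w.wing("wrist",np.array([.593,.0415])); w.wing("top"); m.measure("wrist")
E
```

```text
5.3167 [0.003 0.044 0.012] [-0.6  0.7 -0.2] yaw 83.39 0.04274900467201649 0.0 [0.5083 0.0515 0.2253] [ 0.1   0.27 -0.02  1.28  0.    0.22]
wrist wing 622 [0.5893 0.0415] [0.5919 0.0415] [0.0125 0.0451] 173.0
top wing 114 [0.5951 0.0407] [0.5955 0.0408] [0.0133 0.0457] 172.5
wrist plate [0.6232 0.0651] 0.1292
h 589 [0.5177 0.0528 0.1188] [258. 196.]
h 538 [ 0.5435 -0.0172  0.1189] [188. 229.]
h 496 [0.5639 0.1113 0.1191] [323. 234.]
h 378 [0.6604 0.0304 0.1181] [252. 321.]
circ [0.5886 0.0415] 0.0731
ang [-127.5   -8.8  109.5  170.9]
wing 784 [0.6121 0.0611 0.1445] 39.4 [0.2257 0.0324]
pad 5751 [0.4534 0.0391 0.0153] ((0.45500168204307556, 0.03433984890580177), (0.1051371693611145, 0.11362480372190475), 9.068818092346191)
```

View pics/wr2.png

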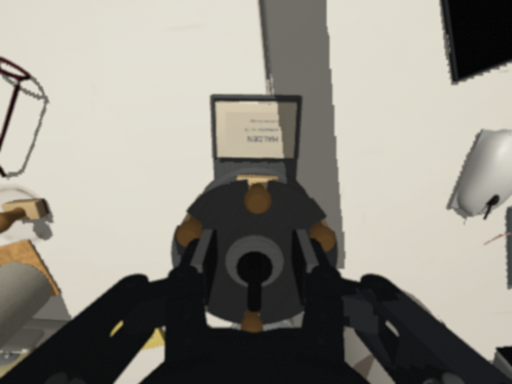

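apply_moves:
  targets:
    - [[0.27,0.04,-0.6,-2.3,0],[0,0,-0.8,0,0],[0,0,-0.7,0,0],[0,0,-0.58,0,0],[0,0,0,0,0],[0,0,0,0,0]]

```text
clock: 6.02
eef_pos: [0.5221, 0.0522, 0.1147]
tool_rot: [0.079, 0.997, -0.0, -0.002]
ft_force: [-1.0, 0.3, -0.3]
grip_width: 0.0425
grasp_force: 0.0
```

```bash
python3 o.py; python3 -c "
import numpy as np
a=np.radians(171.1+6*np.arange(22)); p=np.c_[np.cos(a),np.sin(a)]*75/40
print(np.diff(p,axis=0).round(2).tolist())"
```

```text
6.0167 [-0.028  0.018  0.011] [-1.   0.3 -0.3] yaw 80.98 0.04245068148850975 0.0 [0.5221 0.0522 0.1147] [ 0.1   0.39 -0.16  1.03  0.    0.26]
[[-0.02, -0.2], [0.0, -0.2], [0.02, -0.2], [0.04, -0.19], [0.06, -0.19], [0.08, -0.18], [0.1, -0.17], [0.12, -0.16], [0.13, -0.15], [0.15, -0.13], [0.16, -0.12], [0.17, -0.1], [0.18, -0.08], [0.19, -0.06], [0.19, -0.04], [0.2, -0.02], [0.2, 0.0], [0.2, 0.02], [0.19, 0.04], [0.19, 0.06], [0.18, 0.08]]
```

apply_moves:
  targets:
    - [[-0.08,0.02,0.06,0,0],[0,0,0,0,-1],[0,0,0,0,-1],[0,0,0,0,-1],[0,0,0,0,-1],[0,0,0,0,-1]]

```text
clock: 6.52
eef_pos: [0.5207, 0.0533, 0.121]
tool_rot: [0.079, 0.997, 0.0, 0.002]
ft_force: [-0.5, -0.6, 6.4]
grip_width: 0.0216
grasp_force: 58.6
```

apply_moves:
  targets:
    - [[-0.02,-0.2,-0.05,6,-1],[0,-0.2,0,6,-1],[0.02,-0.2,0,6,-1],[0.04,-0.19,0,6,-1],[0,0,0,0,-1]]

```text
clock: 6.93
eef_pos: [0.5227, 0.021, 0.1209]
tool_rot: [-0.132, 0.991, -0.0, 0.003]
ft_force: [-6.3, 0.7, 18.1]
grip_width: 0.0218
grasp_force: 59.6
```

```bash
python3 o.py; python3 -c "
import w
w.wing('top')"
```

```text
6.9333 [0.087 1.105 0.276] [-6.3  0.7 18.1] yaw 105.18 0.021829053992273233 59.61876218294492 [0.5227 0.021  0.1209] [ 0.04  0.37 -0.16  1.03  0.   -0.22]
top wing 0 [nan nan] [0. 0.] [0. 0.] 0.0w.py:8: RuntimeWarning: Mean of empty slice.
  print(n,"wing",len(w),np.round(w.mean(0),4),np.round(ctr,4),np.round(sz,4),round(a,1))
  ret = um.true_divide(
```

apply_moves:
  targets:
    - [[0.05,-0.19,0.04,6,-1],[0.08,-0.18,0.02,6,-1],[0.1,-0.17,0,6,-1],[0.12,-0.16,0,6,-1],[0.13,-0.15,0,6,-1],[0.15,-0.13,0,6,-1],[0.16,-0.12,0,6,-1],[0,0,0,0,-1]]

```text
clock: 7.65
eef_pos: [0.555, -0.0215, 0.1211]
tool_rot: [-0.478, 0.878, -0.0, 0.003]
ft_force: [-0.0, 5.5, 6.3]
grip_width: 0.0213
grasp_force: 60.1
```

```bash
python3 o.py
```

```text
7.65 [ 1.037 -0.136  0.334] [-0.   5.5  6.3] yaw 147.15 0.02126539466166923 60.133670578943565 [ 0.555  -0.0215  0.1211] [-0.04  0.43 -0.07  1.06  0.   -1.04]
```

apply_moves:
  targets:
    - [[0.17,-0.1,0,6,-1],[0.18,-0.08,0,6,-1],[0.19,-0.06,0,6,-1],[0.19,-0.04,0,6,-1],[0.2,-0.02,0,6,-1],[0.2,0,0,6,-1],[0.2,0.02,0,6,-1],[0.19,0.04,0,6,-1]]

```text
clock: 8.32
eef_pos: [0.6135, -0.0299, 0.121]
tool_rot: [0.794, -0.607, -0.001, -0.002]
ft_force: [-3.8, 6.6, 8.2]
grip_width: 0.0216
grasp_force: 60.3
```

apply_moves:
  targets:
    - [[0.16,0.05,0,5,-1],[0,0,0,0,-1],[0,0,0,0,-1]]

```text
clock: 8.57
eef_pos: [0.62, -0.0278, 0.1211]
tool_rot: [0.819, -0.574, -0.0, -0.002]
ft_force: [-2.7, 5.9, 7.2]
grip_width: 0.0213
grasp_force: 60.2
```

```bash
python3 o.py; python3 - <<'E'
from h import *
import m
m.measure("top"); m.measure("side")
a=cam("top")[0][105:245,130:260]; b=cam("side")[0][180:320,140:310]
A=cv2.resize(a,(390,420),interpolation=2); B=cv2.resize(b,(410,420),interpolation=2)
cv2.imwrite("pics/end.png",np.hstack([A,B]))
E
```

```text
8.5667 [1.146 0.482 0.207] [-2.7  5.9  7.2] yaw -160.04 0.02132313762741077 60.21626061563438 [ 0.62   -0.0278  0.1211] [-0.05  0.55  0.13  1.15  0.   -1.97]
top plate [0. 0.] 0.0
side plate [0.6319 0.0444] 0.1285
h 44 [ 0.6192 -0.021   0.1169] [208. 210.]
h 66 [ 0.5447 -0.0108  0.1176] [242. 216.]
h 62 [0.6652 0.0383 0.1161] [177. 226.]
h 119 [0.6393 0.1051 0.1173] [180. 249.]
h 136 [0.5668 0.1172 0.1174] [219. 258.]
circ [0.5914 0.0476] 0.0743
ang [-128.7  -68.    -7.1   50.2  109.5]
wing 333 [0.6473 0.0282 0.1436] 7.7 [0.2478 0.1008]
pad 842 [0.4505 0.0399 0.0158] ((0.4532019793987274, 0.02697652392089367), (0.10430421680212021, 0.094273641705513), 2.553144693374634)
```

View pics/end.png

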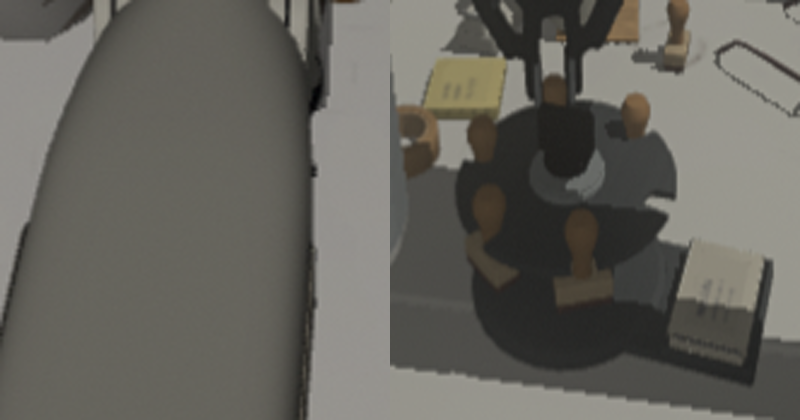

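apply_moves:
  targets:
    - [[0.05,0.02,0,1.6,-1],[0,0,0,0,-1],[0,0,0,0,-1],[0,0,0,0,-1]]

```text
clock: 9.1
eef_pos: [0.6215, -0.0272, 0.121]
tool_rot: [0.827, -0.563, -0.0, -0.002]
ft_force: [-2.5, 5.8, 7.1]
grip_width: 0.0212
grasp_force: 60.2
```

```bash
python3 o.py; python3 - <<'E'
from h import *
import m,w
m.measure("side"); w.wing("side",np.array([.593,.046]))
E
```

```text
9.1 [1.127 0.582 0.043] [-2.5  5.8  7.1] yaw -158.48 0.021196410562427253 60.22892366621818 [ 0.6215 -0.0272  0.121 ] [-0.05  0.56  0.14  1.15  0.   -1.99]
side plate [0.6321 0.0436] 0.1286
h 48 [ 0.6196 -0.0192  0.1159] [207. 210.]
h 69 [ 0.546  -0.0119  0.1174] [242. 215.]
h 60 [0.6644 0.0398 0.1152] [177. 226.]
h 131 [0.638  0.1065 0.117 ] [181. 250.]
h 134 [0.5651 0.1169 0.1177] [220. 258.]
circ [0.5908 0.0482] 0.0742
ang [-126.7  -66.8   -6.5   51.   110.5]
wing 339 [0.648  0.0276 0.1435] 7.5 [0.2473 0.1025]
pad 845 [0.4506 0.0402 0.0159] ((0.4508607089519501, 0.027239790186285973), (0.09784543514251709, 0.09558403491973877), 4.037062644958496)
side wing 129 [0.5921 0.0452] [0.5929 0.0438] [0.013  0.0451] 174.1
```

```bash
python3 -c "
from workcell import order
print(order.job_done())"
```

```text
the job is handed in; nothing more can be done
None
```

I unscrewed the wing knob to its stop and turned the carousel until the empty slot faces front (measured within about 1° of the rack's line). I handed the job in with the gripper still holding a stamp handle at about 60 N; no verdict came back.

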